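Tip the carton of valve stems into its outline

TASK

Lay the tall carton of valve stems down in the outline painted on the counter, ready for taping, by gentle pushes only: do not pinch or lift it. First push it, still standing, straight ahead until its front foot is 2 to 5 cm past the near line, then tip it forward with a push high on its back, so that it falls on its front and comes to rest flat and wholly inside the outline; it must not fall outside. Leave everything else on the counter where it is.

Things in the scene. Friction and masses are not known exactly. Their poses are not given: they have to be found in the camera images.
- carton: tall closed cardboard carton 60 deep (x) x 80 wide (y) x 170 high (z) mm, 250 to 450 g. Origin: centre of its underside. Starts standing 5 to 9 cm short of the near line, front (+x) facing the outline, at most 15 mm off its middle, turned up to 0.1 rad. A push below 30 mm, or a finger upright flat on its back, slides it; a push above 130 mm tips it over its front foot edge; past 0.35 rad it falls by itself
- outline: white painted rectangle on the counter, 250 long (its x) x 150 wide (its y) inside 8 wide lines, no height. Origin at its centre; +x points the way the carton is to fall, the near line is at its x = -125 mm
- front_foot (a point): middle of the bottom front edge of the carton (carton frame x +30, y 0, z 0 mm)
- foot_left (a point): on the carton, half way through its depth, at the bottom of its left (+y) side (carton frame 0, 40, 0 mm)
- foot_right (a point): on the carton, half way through its depth, at the bottom of its right (-y) side (carton frame 0, -40, 0 mm)
- top_left (a point): on the carton, half way through its depth, at the top of its left (+y) side (carton frame 0, 40, 170 mm)
- top_right (a point): on the carton, half way through its depth, at the top of its right (-y) side (carton frame 0, -40, 170 mm)
- short_carton: cardboard carton like the tall one but only 95 high (60 x 80 x 95), standing beside the lane (mm). Origin at the centre of its underside (long tools: near the middle). To be left alone
- core_tin: open round tin of brass valve cores, 74 diameter, 45 high, beside the outline (mm). Origin at the centre of its underside (long tools: near the middle). To be left alone
- tyre_lever: flat steel tyre lever lying down, 255 long (along its x), 22 wide, 8 high, beside the outline (mm). Origin at the centre of its underside (long tools: near the middle). To be left alone
- weight_hammer: wheel weight hammer lying down, 205 long (along its x), head 94 across and 36 high (mm). Origin at the centre of its underside (long tools: near the middle). To be left alone
- solution_jar: round jar, 56 diameter, 80 high (mm). Origin at the centre of its underside (long tools: near the middle). To be left alone
- core_tool: small valve core tool lying down, 100 long, 18 high (mm). Origin at the centre of its underside (long tools: near the middle). To be left alone
- stem_block: wooden block 60 x 120 x 22 with rubber valve stems standing in it, 60 high in all (mm). Origin at the centre of its underside (long tools: near the middle). To be left alone
Things that resemble listed ones, but are neither listed nor needed, are in the scene too. What is shaped like the carton but orange or turquoise is not meant.

How it is judged:
On the way, in this order (a step that is already met when the one before it is completed fails the run):
1. the carton stands upright with its front foot past the near line (angle between carton's own z axis and vertical below 0.08 rad and x of front_foot in the frame of outline between -0.115 and -0.06 m), for 0.2 s.
2. it starts to tip under a push on its upper half (angle between carton's own z axis and vertical above 0.06 rad and contact force between the fingers and carton above 0.1 N and z of the grasp point in the frame of carton above 0.1 m), for 0.04 s.
3. it lies on its front, wholly inside the outline (angle between carton's own z axis and vertical between 1.5 and 1.64 rad and angle between carton's own x axis and vertical above 3 rad and x of foot_left in the frame of outline between -0.125 and 0.125 m and y of foot_left in the frame of outline between -0.075 and 0.075 m and x of foot_right in the frame of outline between -0.125 and 0.125 m and y of foot_right in the frame of outline between -0.075 and 0.075 m and x of top_left in the frame of outline between -0.125 and 0.125 m and y of top_left in the frame of outline between -0.075 and 0.075 m and x of top_right in the frame of outline between -0.125 and 0.125 m and y of top_right in the frame of outline between -0.075 and 0.075 m), for 0.2 s.
At the end, for the whole second after the job is handed in: The carton lies flat on its front (within 0.07 rad), at rest, all four corners of its length and width inside the 250 x 150 mm outline, nothing else moved (all of step 3 and linear speed of carton below 0.01 m/s and angular speed of carton below 0.05 rad/s); the robot touches nothing.
It fails at once if the carton falls outside the outline (angle between carton's own z axis and vertical above 1.45 rad and not (x of foot_left in the frame of outline between -0.125 and 0.125 m and y of foot_left in the frame of outline between -0.075 and 0.075 m and x of foot_right in the frame of outline between -0.125 and 0.125 m and y of foot_right in the frame of outline between -0.075 and 0.075 m and x of top_left in the frame of outline between -0.125 and 0.125 m and y of top_left in the frame of outline between -0.075 and 0.075 m and x of top_right in the frame of outline between -0.125 and 0.125 m and y of top_right in the frame of outline between -0.075 and 0.075 m)).
It fails at once if the carton is lifted or carried (height (world z) of carton above 0.05 m or (angle between carton's own z axis and vertical below 0.1 rad and height (world z) of carton above 0.01 m)).
It fails at once if the carton is pinched or pushed roughly (over 20 N) (contact force between the fingers and carton above 20 N).
It fails at once if something else on the counter is moved by more than 15 mm (distance of any of short_carton, core_tin, tyre_lever, weight_hammer, solution_jar, core_tool, stem_block from where it was at the start of the episode above 0.015 m).
It also fails if it takes over 48 s, if anything falls off the work surface, if the arm or the gripper's body presses on something with over 40 N, if the wrist force passes 120 N, or if a joint passes its speed limit or range.

ROBOT

A 6-joint arm with a two-finger parallel gripper is mounted at the origin on the work surface. World frame = base frame: x ahead of the robot, y to its left, z up, the work surface at z = 0. Lengths are in m, angles in rad, forces in N, time in s.
With the tool pointing down it reaches from about 0.35 to 1 m from the base axis. Payload 7.1 kg.
Tool frame: the origin (TCP) lies between the finger pads; the fingertips stand 22 mm ahead of it and the grasp point (between the pads) lies 3 mm ahead of it; z points along the fingers, y is the line along which they close (so a half turn about z gives the same grasp; the last joint's range is limited). The gripper opens to 85 mm and grips with 20 to 120 N. Pads are 22 mm wide; open, the fingers measure 114 mm over their backs; the gripper's body (76 mm by 85 mm) begins 54 mm behind the grasp point. The pads swing forward as they close: fully open they stand 13 mm farther back than shut.
Start: joints at [1.159, 0.423, 1.63, -0, 1.089, -0.019], TCP at [0.239, 0.577, 0.253] pointing down, gripper open.
Joint ranges: [-3, 3], [-0.9, 2.11], [0.09, 2.58], [-1.31, 4.45], [0.11, 2.69], [-2.54, 2.54]. Speed limits (rad/s): [2.39, 2.39, 3.01, 3.14, 3.14, 3.14].

INTERFACE

Orientations are given as a rotation vector (axis times angle).
In Python, from rig import manip gives the robot as it stands. The module is installed in compiled form; this text tells all that it offers. Calls block until the motion is done:
- manip.move_to(position, orientation): joint-space move of the TCP to a pose.
- manip.servo_line(position, orientation=None, rate=0.15): straight line of the TCP; orientation=None keeps the orientation; rate is the mean speed in m/s.
- manip.set_joints(angles): joint-space move.
- manip.command_gripper(opening, f_grip=None): finger opening in m; f_grip is the grip in N (None keeps the last); returns when the fingers have stopped.
- manip.hold(seconds).
- manip.solve_ik(position, orientation): joint angles nearest the present ones, or None.
- manip.camera(name): name is "side" or "top" or "wrist"; returns a dict with "image" (480x640x3 uint8, red, green, blue), "fx", "fy", "cx", "cy" (pixels), "cam_to_world" (4x4, takes a point from camera to world coordinates); the wrist camera has in their place "mount" (4x4, takes a point from camera to tool coordinates, whose origin is the TCP and whose axes are the flange's). Camera axes: x right, y down, z forward; pixel columns grow to the right and rows downward; lengths in m; the calibration is good to about 2 mm. A picture is of the moment at which its call begins: read the wrist's pose just before it. There is no depth.
A pose or a line that the arm cannot do raises manip.IKError and nothing moves.
- manip.sign_off(): hands the job in; it is judged then, once.
Readings, each from a call of its own:
- manip.get_time(): time.
- manip.get_joint_positions(): joint angles.
- manip.get_joint_vel(): joint speeds.
- manip.get_tau(): joint torques, N m.
- manip.get_position(): TCP position.
- manip.get_ee_rot(): TCP orientation.
- manip.get_contact_force(): force on the tool from outside, world axes, zero at the start.
- manip.get_torque(): the same for the moment, N m.
- manip.get_width(): finger opening in m.
- manip.get_grip_force(): force on a finger pad.
Only numpy, scipy, OpenCV 4.12 (cv2) and the standard library are available. Lean on these libraries where they do the work, as an engineer would, in place of code of your own. Each camera call takes 0.05 s, during which the arm holds its last target. There are 200 camera calls.

## Working session

There is one attempt and no reset: what is moved stays moved. The work goes in short steps, each a Python script; the robot and the scene stay as the last script left them, time stands still between calls to the robot, and variables do not carry over. Pictures are saved under pics/ and viewed, at most 10 in all, crops included, and the job is handed in when it is done.

```bash
mkdir -p pics
python3 - <<'E'
from rig import manip
import cv2,numpy as np
np.set_printoptions(precision=4,suppress=True)
for n in("side","top"):
    c=manip.camera(n); cv2.imwrite(f"pics/{n}0.png",c["image"][:,:,::-1]); print(n,c["fx"],c["fy"],c["cx"],c["cy"]);print(c["cam_to_world"])
print(manip.get_time(),manip.get_ee_rot(),manip.get_contact_force())
E
```

```text
side 618.1989370216205 618.1989370216205 327.1264049806357 239.7242941207944
[[-0.944  -0.1783  0.2777  0.2242]
 [-0.3299  0.5363 -0.7769  1.0851]
 [-0.0104 -0.825  -0.565   0.9208]
 [ 0.      0.      0.      1.    ]]
top 625.0742114710087 625.0742114710087 330.5318148408158 239.4671470298285
[[-0.0179 -0.9836  0.1792  0.3032]
 [-0.9998  0.0177 -0.0023  0.0017]
 [-0.0009 -0.1792 -0.9838  1.7589]
 [ 0.      0.      0.      1.    ]]
0.1 [-0.6129 -3.0809  0.0021] [0.482  1.1978 0.2164]
```

View pics/top0.png

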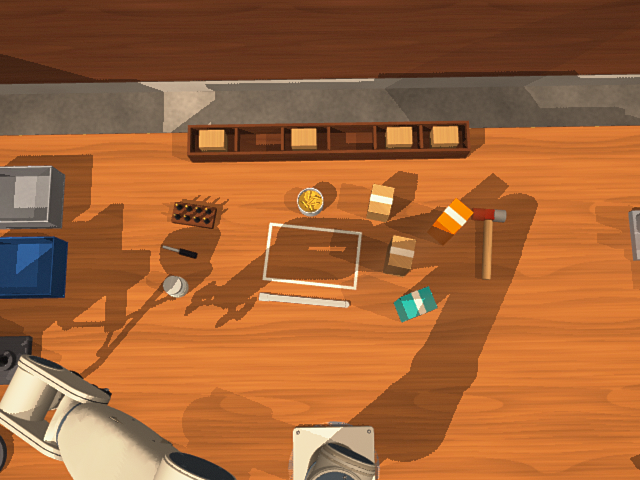

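View pics/side0.png

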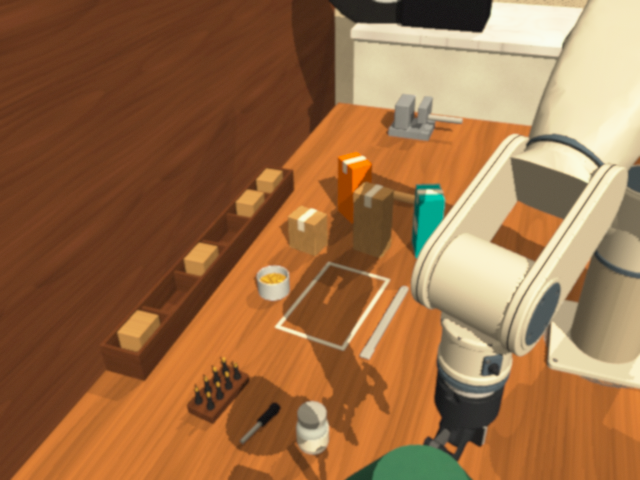

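The top view shows the outline with corners near (270,224), (361,232), (357,288) and (264,280). The tall carton is at about (401,253), to its right, so the push goes roughly along world +y. The short carton (381,203), tin (310,200) and lever (305,300) are alongside. In the side view the carton is at (373,220). Next I'll measure with masks and enlarged crops.

```bash
cat > h.py <<'E'
import cv2,numpy as np
from rig import manip
np.set_printoptions(precision=4,suppress=True)
def ray(c,uv,z):
    M=c["cam_to_world"]; uv=np.atleast_2d(uv).astype(float)
    d=np.c_[(uv[:,0]-c["cx"])/c["fx"],(uv[:,1]-c["cy"])/c["fy"],np.ones(len(uv))]@M[:3,:3].T
    o=M[:3,3]; return o+d*((z-o[2])/d[:,2])[:,None]
def proj(c,p):
    M=np.linalg.inv(c["cam_to_world"]); q=np.atleast_2d(p)@M[:3,:3].T+M[:3,3]
    return np.c_[q[:,0]/q[:,2]*c["fx"]+c["cx"],q[:,1]/q[:,2]*c["fy"]+c["cy"]]
def outline(c,box):
    x0,y0,x1,y1=box; im=c["image"][y0:y1,x0:x1]; hsv=cv2.cvtColor(im,cv2.COLOR_RGB2HSV)
    m=((hsv[...,1]<90)&(hsv[...,2]>140)).astype(np.uint8)
    cs,_=cv2.findContours(m,cv2.RETR_EXTERNAL,cv2.CHAIN_APPROX_NONE)
    k=max(cs,key=lambda a:cv2.contourArea(cv2.convexHull(a)))
    P=ray(c,k[:,0]+[x0,y0],0)[:,:2]; return cv2.minAreaRect(P.astype(np.float32)*1000),m
E
python3 - <<'E'
from h import *
t=manip.camera("top");s=manip.camera("side")
print(outline(t,(250,215,372,297))[0]); r=outline(s,(265,255,400,355)); print(r[0])
a=cv2.resize(t["image"][175:335,345:465],None,fx=3.3,fy=3.3,interpolation=cv2.INTER_NEAREST)
b=cv2.resize(s["image"][145:305,300:420],None,fx=3.3,fy=3.3,interpolation=cv2.INTER_NEAREST)
cv2.imwrite("pics/crop.png",np.hstack([a,b])[:,:,::-1])
E
```

```text
((578.2403564453125, 51.36280822753906), (265.7891540527344, 165.68533325195312), 82.83992767333984)
((576.3872680664062, 51.891998291015625), (267.1844482421875, 166.04832458496094), 82.7977294921875)
```

View pics/crop.png

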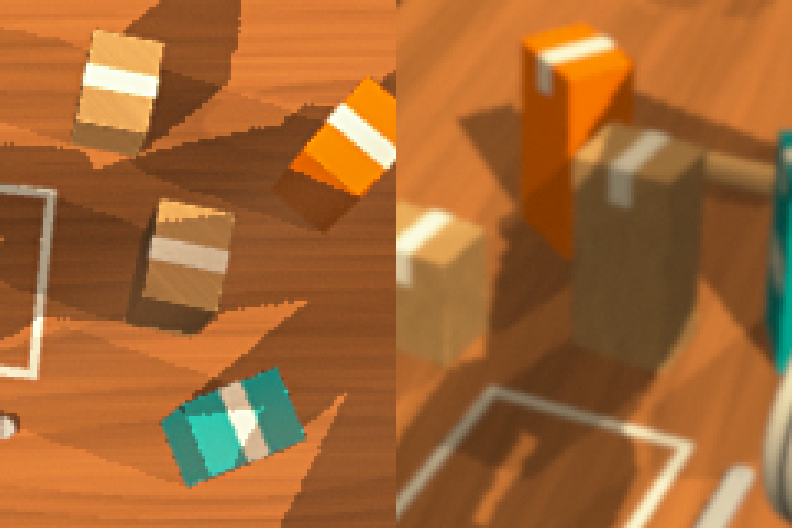

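Crop: carton top face corners (top view) at crop px (160,199), (236,213), (217,311), (143,297). In the side view the bottom front corners are at (573,344) and (655,372), and the back right-hand one at (697,310). The measured outline is 266x166, as it should be.

```bash
cat >> h.py <<'E'
OC=np.array([.5776,.0516]); OA=np.radians(82.82); OX=np.array([np.cos(OA),np.sin(OA)]); OY=np.array([-OX[1],OX[0]])
def toO(p): d=np.atleast_2d(p)[:,:2]-OC; return np.c_[d@OX,d@OY]
def toW(x,y,z): return np.r_[OC+x*OX+y*OY,z]
E
python3 - <<'E'
from h import *
t=manip.camera("top");s=manip.camera("side")
q=np.array([(160,199),(236,213),(217,311),(143,297)])/3.3+[345,175]
P=toO(ray(t,q,.17))*1000
print(P,P.mean(0),[np.linalg.norm(P[i]-P[i-1]) for i in range(4)])
f=P[[0,3]]; b=P[[1,2]]
for e in (P[0]-P[1],P[3]-P[2]): print("yaw x",np.arctan2(e[1],e[0]))
for e in (P[3]-P[0],P[2]-P[1]): print("yaw y",np.arctan2(-e[0],e[1]))
q=(np.array([(573,344),(655,372),(697,310)])-[396,0])/3.3+[300,145]
print("foot side",toO(ray(s,q,0))*1000)
q=(np.array([(572,160),(610,123),(705,152),(672,182)])-[396,0])/3.3+[300,145]
print("top side",toO(ray(s,q,.17))*1000)
# others
for n,uv,z in (("short",(381,196),.095),("tin",(310,200),.045),("lever",(260,296),0),("lever",(348,303),0)): print(n,toO(ray(t,uv,z))*1000)
# ik probes: tool tilts, pushing along OX
from scipy.spatial.transform import Rotation as R
def ori(tilt,yaw=0,close_across=True):
    # tool z: down, tilted toward +OX by tilt ; y across lane
    X=np.r_[OX,0];Y=np.r_[OY,0];Z=np.array([0,0,1.])
    z=-Z*np.cos(tilt)+X*np.sin(tilt); y=Y; x=np.cross(y,z)
    return R.from_matrix(np.c_[x,y,z])
for tilt in(0,.5,1.,1.4):
  for sgn in (0,np.pi):
   r=(ori(tilt)*R.from_euler('z',sgn)).as_rotvec()
   for x,z in((-.30,.03),(-.15,.06),(-.18,.16),(-.1,.16),(-.3,.25)):
    print(tilt,sgn,x,z,manip.solve_ik(toW(x,0,z),r))
E
```

```text
[[-212.0729  -49.9631]
 [-272.2189  -45.2217]
 [-263.9544   33.4284]
 [-205.8594   28.6604]] [-238.5264   -8.274 ] [np.float64(78.86861864105913), np.float64(60.33263189512274), np.float64(79.08318312785087), np.float64(58.29036448562523)]
yaw x -0.07866773811240146
yaw x -0.08188921233229221
yaw y -0.07886484101698192
yaw y -0.10469536395614415
foot side [[-209.0995  -46.5641]
 [-202.4262   25.3116]
 [-294.6823   23.2759]]
top side [[-200.9182  -46.2373]
 [-263.5526  -43.3103]
 [-253.4331   37.086 ]
 [-203.1431   31.4648]]
short [[-174.3296 -170.4034]]
tin [[  20.8988 -150.5339]]
lever [[132.1348 129.6147]]
lever [[-116.0906  122.6322]]
0 0 -0.3 0.03 None
0 0 -0.15 0.06 None
0 0 -0.18 0.16 None
0 0 -0.1 0.16 None
0 0 -0.3 0.25 None
0 3.141592653589793 -0.3 0.03 [-0.4475  0.7009  1.7942  0.      0.6465 -0.3222]
0 3.141592653589793 -0.15 0.06 [-0.1932  0.6256  1.853   0.      0.663  -0.0679]
0 3.141592653589793 -0.18 0.16 [-0.2458  0.4673  1.8176  0.      0.8567 -0.1205]
0 3.141592653589793 -0.1 0.16 [-0.105   0.4643  1.8229  0.      0.8544  0.0203]
0 3.141592653589793 -0.3 0.25 [-0.4
[... 1531 characters left out ...]
.8896  1.7762  2.0207]
1.4 0 -0.15 0.06 [-0.6329  1.0822  1.6021  1.0406  1.6298  1.9676]
1.4 0 -0.18 0.16 [-0.6729  0.9224  1.6243  1.0171  1.7181  2.0757]
1.4 0 -0.1 0.16 [-0.5623  0.8959  1.7115  1.108   1.6369  2.0514]
1.4 0 -0.3 0.25 [-0.8146  0.8485  1.4723  0.9433  1.9206  2.2156]
1.4 3.141592653589793 -0.3 0.03 [-0.8146  1.1844  1.3728  0.8896  1.7762 -1.1209]
1.4 3.141592653589793 -0.15 0.06 [-0.6329  1.0822  1.6021  1.0406  1.6298 -1.174 ]
1.4 3.141592653589793 -0.18 0.16 [-0.6729  0.9224  1.6243  1.0171  1.7181 -1.0659]
1.4 3.141592653589793 -0.1 0.16 [-0.5623  0.8959  1.7115  1.108   1.6369 -1.0902]
1.4 3.141592653589793 -0.3 0.25 [-0.8146  0.8485  1.4723  0.9433  1.9206 -0.926 ]
```

Carton centre is at (-236,-8) mm in the outline frame with yaw about -0.085. Its front foot is 83 mm short of the near line and the sizes agree. I'll push low with two partly opened, tilted fingers, so the body stays clear and the yaw squares up, then check.

```bash
cat >> h.py <<'E'
from scipy.spatial.transform import Rotation as R
def ori(tilt,yaw=0):
    X=np.r_[OX,0];Y=np.r_[OY,0];Z=np.array([0,0,1.])
    z=-Z*np.cos(tilt)+X*np.sin(tilt); m=np.c_[np.cross(-Y,z),-Y,z]
    return (R.from_euler('z',yaw)*R.from_matrix(m)).as_rotvec()
E
python3 - <<'E'
from h import *
t=manip.camera("top")
print("orange",toO(ray(t,np.array([(360,195),(300,150)])/3.3+[345,175],.17))*1000)
print("turq",toO(ray(t,np.array([(278,370),(165,420)])/3.3+[345,175],.17))*1000)
o=ori(.75); y=-.008
for p in ((-.33,.30),(-.33,.031),(-.183,.031)): assert manip.solve_ik(toW(p[0],y,p[1]),o) is not None
p=np.array(manip.get_position()); p[2]=.42; manip.servo_line(p,rate=.3)
manip.command_gripper(.04)
manip.move_to(toW(-.33,y,.30),o)
print(manip.get_time(),manip.get_position(),toO(manip.get_position()),manip.get_width())
c=manip.camera("side"); cv2.imwrite("pics/side1.png",c["image"][:,:,::-1])
E
```

```text
orange [[-367.6855  -69.9313]
 [-318.135  -100.8683]]
turq [[-314.6518   74.1398]
 [-231.3345  121.8807]]
4.7583 [ 0.5447 -0.276   0.3002] [[-0.3292 -0.0083]] 0.039959225780455646
```

View pics/side1.png

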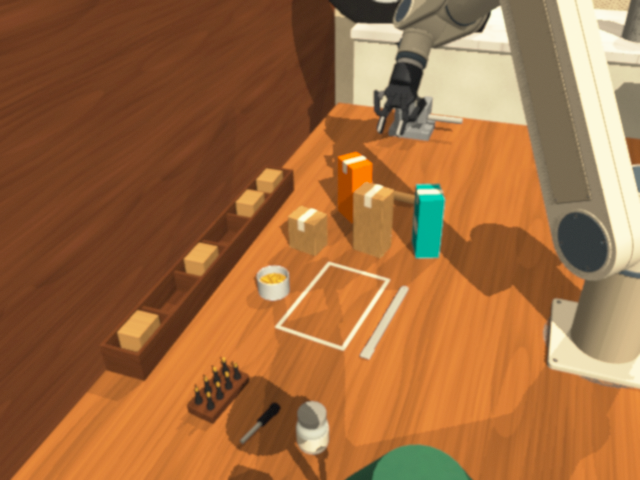

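The side view shows the gripper raised behind the carton (397,110), with carton, orange and turquoise untouched. The 144 mm gap between orange and turquoise is enough, so I descend and push.

Run:
```python
from h import *
y=-.005
manip.servo_line(toW(-.33,y,.30),rate=.1)
manip.servo_line(toW(-.33,y,.031),rate=.15)
manip.servo_line(toW(-.28,y,.031),rate=.06)
f0=np.array(manip.get_contact_force())
for x in (-.25,-.22,-.185):
    manip.servo_line(toW(x,y,.031),rate=.04); print(x,np.array(manip.get_contact_force())-f0)
c=manip.camera("side"); cv2.imwrite("pics/side2.png",c["image"][:,:,::-1])
manip.servo_line(toW(-.225,y,.031),rate=.08)
t=manip.camera("top");s=manip.camera("side"); 
a=cv2.resize(t["image"][195:315,310:430],None,fx=3.3,fy=4,interpolation=cv2.INTER_NEAREST)
b=cv2.resize(s["image"][165:285,300:420],None,fx=3.3,fy=4,interpolation=cv2.INTER_NEAREST)
cv2.imwrite("pics/crop2.png",np.hstack([a,b])[:,:,::-1])
print(manip.get_time())
```

```text
-0.25 [0.9796 0.9348 0.4633]
-0.22 [ 0.1956 -0.169   0.0134]
-0.185 [1.4183 1.1869 1.2629]
11.6083
```

View pics/crop2.png

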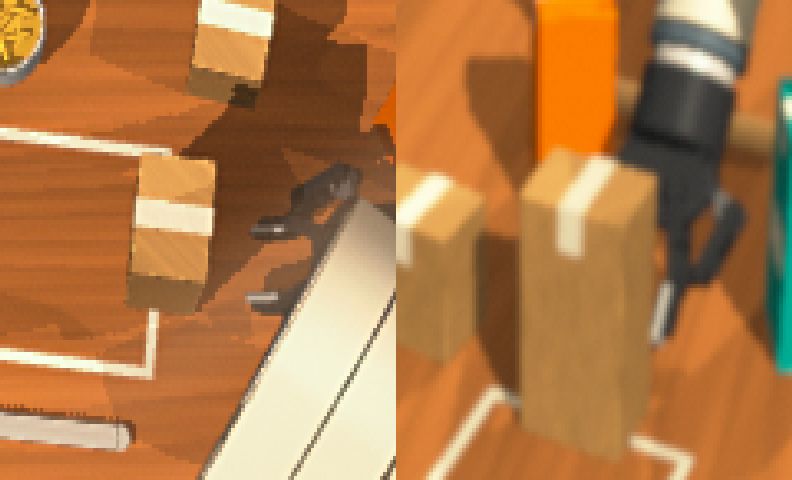

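After the push the carton is upright on the near line. Its top face corners are at crop px (140,153), (216,160), (208,284), (131,275), and its side-view foot corners at (522,430) and (627,462).

Run:
```python
from h import *
t=manip.camera("top");s=manip.camera("side")
P=toO(ray(t,np.array([(140,153),(216,160),(208,284),(131,275)])/[3.3,4]+[310,195],.17))*1000
print(P,P.mean(0))
for e in (P[0]-P[1],P[3]-P[2]): print(np.arctan2(e[1],e[0]))
for e in (P[3]-P[0],P[2]-P[1]): print(np.arctan2(-e[0],e[1]))
print(toO(ray(s,(np.array([(522,430),(627,462)])-[396,0])/[3.3,4]+[300,165],0))*1000)
```

```text
[[-105.9281  -43.9717]
 [-165.6292  -45.764 ]
 [-167.0886   35.4391]
 [-107.0191   36.0544]] [-136.4163   -4.5605]
0.030011358217684317
0.010243649477294304
0.013631659008297438
0.017970527387460005
[[-103.1082  -39.9309]
 [-107.7408   42.5732]]
```

Front foot is at -106 mm, upright, yaw +0.015. One last 15 mm low push takes the foot to about -91, then the high push tips it.

Run:
```python
from h import *
y=-.004
manip.servo_line(toW(-.20,y,.031),rate=.08)
manip.servo_line(toW(-.170,y,.031),rate=.03)
manip.hold(.4)
manip.servo_line(toW(-.225,y,.031),rate=.08)
manip.servo_line(toW(-.225,y,.158),rate=.1)
manip.servo_line(toW(-.18,y,.158),rate=.06)
f0=np.array(manip.get_contact_force())
for x in (-.155,-.14,-.125,-.112):
    manip.servo_line(toW(x,y,.158),rate=.04); print(x,np.array(manip.get_contact_force())-f0)
manip.hold(.5)
t=manip.camera("top");s=manip.camera("side"); 
a=cv2.resize(t["image"][195:315,250:380],(396,480),interpolation=cv2.INTER_NEAREST)
b=cv2.resize(s["image"][165:345,265:425],(396,480),interpolation=cv2.INTER_NEAREST)
cv2.imwrite("pics/crop3.png",np.hstack([a,b])[:,:,::-1])
print(manip.get_time())
```

```text
-0.155 [-0.0142  0.5059  0.7182]
-0.14 [-0.0951  0.2764 -0.1863]
-0.125 [ 0.2739 -0.5047  0.4739]
-0.112 [ 1.2606 -0.352   0.6589]
19.7833
```

View pics/crop3.png

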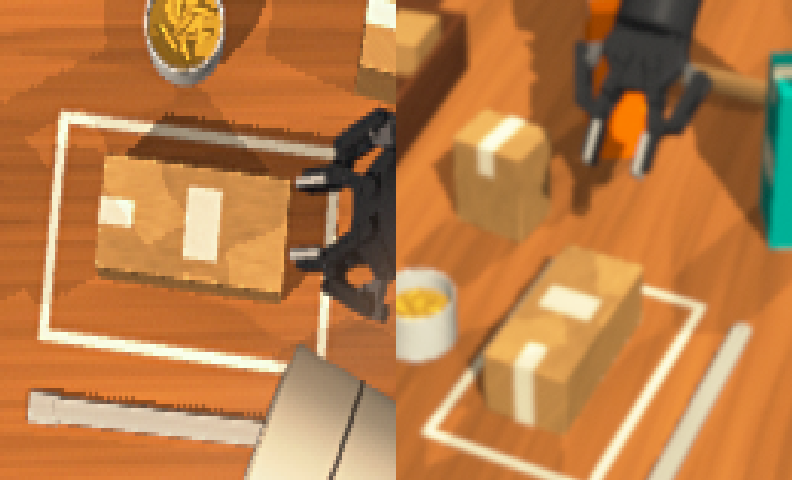

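The carton lies flat on its front well inside the outline (top-view crop x 97 to 290, outline 40 to 335), with the fingers clear of it. I'll retreat and hand in.

Run:
```python
from h import *
manip.servo_line(toW(-.2,-.004,.25),rate=.12)
manip.hold(.5)
print(manip.get_time(),manip.sign_off())
```

```text
the job is handed in; nothing more can be done
21.4917 None
```

The carton was slid past the near line, tipped onto its front, and lies flat inside the outline by the last pictures; I saw nothing else moved and handed the job in at 21.5 s (no verdict was returned).

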